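# Hold the load selector at its third stop

## Task

On the heater test bench, switch the load box to its third load: pull the big selector knob straight up out of its lock to the stop, then, keeping it pulled up, turn it clockwise (seen from above) three clicks from its home mark to the third stop, not past it. The load stays on only while the sprung knob is held out, so finish still gripping it, pulled up and at rest at the third stop. Leave the small dial and everything else on the bench where it is.

Things in the scene. Friction and masses are not known exactly. Their poses are not given: they have to be found in the camera images.
- loadbox: Load box: white sheet-metal case fixed to the bench, 240 (x) x 340 (y) x 100 mm high, flat grey top panel. Origin: centre of its underside, z up. On the panel, in mm in this frame: big selector knob, axis at (-20, -70); small black dial at (-55, 100), 45 high; three terminal posts 17 high at x -95, y 30, 60, 140; dark meter 50 x 90, 5 high, at (80, -90); a tape roll near (50, 95).
- selector_grip (a point): Grip point of the selector knob, on its vertical axis, 28 mm above the panel (128 mm above the bench) when the knob is down; moves and turns with the knob. x axis along the bar grip to the end with the nose and white line (the pointer), z up. Pinch the bar across its 16 mm (along y), under the lip, from above. At home the pointer stands 37 degrees anticlockwise (from above) of the load box's +x.
- selector_knob: The big black selector knob; origin on its axis at panel height when down, axes as selector_grip. Round skirt 54 mm in diameter up to 6 mm above the panel; upright bar 52 (x) x 16 (y) mm, 5 to 41 mm above the panel; on it a lip 56 x 24 mm, 6 mm thick, top 46 mm above the panel. Six equal white ticks at 49 mm radius on the panel mark its stops, a white dot outside the home tick.
- selector_pull (a joint): How far the selector knob is pulled straight up, in m: 0 down (locked), 0.016 at its upper stop. A spring pulls it down with about 6 N at the bottom, 10 N at the stop. Up to about 0.009 a key keeps it from turning; above 0.011 it turns. Let go at any stop, it drops back into a slot.
- selector_turn (a joint): Turn of the selector knob in rad, growing clockwise seen from above. It starts at home, 0; detent stops every 25 degrees (0.436): first 0.436, second 0.873, third 1.309, then 1.745 and 2.182, not wanted. Each click takes up to about 0.14 N m, then the knob snaps into the stop.
- dial_nose (a point): Rim of the small dial (30 mm in diameter) on the load box, 14 mm from its axis: leave it as it is.
- tape_a_mid (a point): Roll of pale tape lying on the load box, 96 mm in diameter, 25 mm high; the point is the middle of its hole, 12 mm above its underside.
- tape_b_mid (a point): Roll of the same tape lying on the bench to the robot's right; point as for the other.
- screwdriver: Screwdriver, 200 mm long, 26 mm thick, lying beside the load box's +y side; origin under its middle, handle to its -x.
- knob_bin: Grey open bin of spare knobs, 160 x 120 x 60 mm, at the right; origin at the centre of its underside.
- bottle: Clear bottle, 60 mm in diameter, 140 mm high, at the right; origin at the centre of its underside.
- wooden_block: Wooden packing block, 90 x 60 x 40 mm, at the left; origin at the centre of its underside.

How it is judged:
By the outcome, as a careful person would: the job done as asked, in the order asked, and still so for the second after the job is handed in, while the arm keeps its last pose, push and grip.
It also fails if it takes over 40 s, if anything falls off the work surface, if the arm or the gripper's body presses on something with over 40 N, if the wrist force passes 120 N, or if a joint passes its speed limit or range.

## Robot

A 6-joint arm with a two-finger parallel gripper is mounted at the origin on the work surface. World frame = base frame: x ahead of the robot, y to its left, z up, the work surface at z = 0. Lengths are in mm, angles in rad, forces in N, time in s.
With the tool pointing down it reaches from about 350 to 775 mm from the base axis. Payload 7.3 kg.
Tool frame: the origin (TCP) lies at the very end of the fingers, on their centre line; the grasp point (between the pads) lies 19 mm behind it; x points along the fingers, y is the direction in which the jaws open and shut, and the axes are right-handed (so a half turn about x gives the same grasp; the last joint's range is limited). The gripper opens to 92 mm and grips with 3 to 60 N. Pads are 19 mm wide; open, the fingers measure 130 mm over their backs; the gripper's body (75 mm by 190 mm) begins 47 mm behind the grasp point.
Start: joints at [-1.415, 0.342, 1.524, -0, 1.275, -0.146], TCP at [156.073, -501.284, 226.741] pointing down, gripper open.
Joint ranges: [-2.53, 2.53], [-0.77, 2.02], [0.04, 2.7], [-1, 4.14], [0.28, 2.66], [-3.11, 3.11]. Speed limits (rad/s): [2.57, 2.57, 3.14, 3.14, 3.14, 3.14].

## Interface

Orientations are given as [roll, pitch, yaw] about the fixed x, y, z axes, in that order (R = Rz(yaw) Ry(pitch) Rx(roll)).
In Python, from plant import sensors, capture, bot gives the robot as it stands.
- The arm moves only by the shell command python3 -m crank 'ROWS' [OPENING]. ROWS is JSON, a list of rows, each an object of numbers: "dx", "dy", "dz": the shift along the tool's x, y, z in cm; "spin": the turn about the tool's x in rad. A call has 1 to 20 rows; each row is the pose to reach, as a shift and turn from the pose commanded when the call began, along the tool's axes at that moment; what a row does not reach only later rows make up. A row lasts 1/12 s, in which the tool goes at most 41.7 mm and 7.16 degrees, less where a joint would pass 70% of its speed; a pose out of reach is approached as far as the arm can. A call with a gripper value outside its range is refused whole. OPENING is the opening in per cent of the stroke, from 0 (shut) to 100 (fully open), set as the call begins (- or left out, the last holds). The fingers move at their own pace and stop on an object; the grip force is fixed at half the most. Time passes only in rows, so rows that repeat a pose let the fingers close. It gives the time, the measured TCP pose, the force and the opening at its end, in the units of the state.
- sensors.get_obs(): the state, without advancing time (a new reading comes with each control period).
- capture(name): name is "side" or "top"; returns a dict with "frame" (480x640x3 uint8, blue, green, red), "vfov" (degrees; the focal length in pixels is half the picture's height over the tangent of half this angle, whatever the lens; pixels are square), "cx", "cy" (the principal point, pixels), "view" (4x4, takes a point from world to camera coordinates). Camera axes: x right, y down, z forward; pixel columns grow to the right and rows downward; lengths in mm; the calibration is good to about 2 mm. A picture is of the moment at which its call begins. There is no depth.
- bot.close_job(): hands the job in, once; it reports no verdict.
The state is a dict: "time": time; "joint_positions": joint angles; "dq": joint speeds; "tau": joint torques, N m; "tool_pos": TCP position; "tcp_rot": TCP orientation; "contact_force": force on the tool from outside, world axes, zero at the start; "moment": the same for the moment, N m; "grip_width": finger opening in mm.
Only numpy, scipy, OpenCV 4.12 (cv2) and the standard library are available. Lean on these libraries where they do the work, as an engineer would, in place of code of your own. Each camera call takes 0.05 s, during which the arm holds its last target.

## Working session

There is one attempt and no reset: what is moved stays moved. The work goes in short steps, Python scripts to look and compute and a shell command to move; the robot and the scene stay as the last step left them, time stands still between calls to the robot, and variables do not carry over. Pictures are saved under pics/ and viewed, and the job is handed in when it is done.

```bash
ls; mkdir -p pics
python3 - <<'E'
from plant import sensors, capture, bot
import cv2
print(sensors.get_obs())
for n in("side","top"):
    c=capture(n); cv2.imwrite(f"pics/{n}0.png",c["frame"]); print(n,c["vfov"],c["cx"],c["cy"],c["view"])
E
```

```text
pics
{'time': 0.0, 'joint_positions': array([-1.41496239e+00,  3.42730470e-01,  1.52502081e+00, -5.17389073e-05,
        1.27536231e+00, -1.46031117e-01]), 'dq': array([-0.00095971, -0.00032144,  0.00068764, -0.00087988,  0.00142248,
        0.00014451]), 'tau': array([ 2.56048981e-03, -4.31234980e+01, -2.44224536e+01,  7.19659659e-02,
        5.58728515e-02, -1.49826355e-04]), 'tool_pos': array([ 156.01094414, -500.86482022,  226.03960499]), 'tcp_rot': array([-1.68430993,  1.56927459,  1.75916288]), 'contact_force': array([-0.76326739,  0.70434533, -0.42864362]), 'moment': array([ 0.02787308, -0.01457816,  0.05465086]), 'grip_width': 91.81506790341665}
side 51.705899250480805 324.80425333427337 245.68356205186953 [[-9.77112977e-01 -2.11457463e-01  2.31510552e-02  5.03791816e+02]
 [-1.55442135e-01  6.35470588e-01 -7.56316650e-01  1.22877921e+02]
 [ 1.45216986e-01 -7.42605463e-01 -6.53795957e-01  1.34334418e+03]
 [ 0.00000000e+00  0.00000000e+00  0.00000000e+00  1.00000000e+00]]
top 45.550244128403946 318.55144488426595 261.3601054215685 [[ 1.70576850e-03 -9.99998507e-01 -2.77722889e-04  3.78270443e+01]
 [-9.85638612e-01 -1.63437732e-03 -1.68860463e-01  4.88159764e+02]
 [ 1.68859757e-01  5.61771261e-04 -9.85639928e-01  1.43401235e+03]
 [ 0.00000000e+00  0.00000000e+00  0.00000000e+00  1.00000000e+00]]
```

View pics/side0.png

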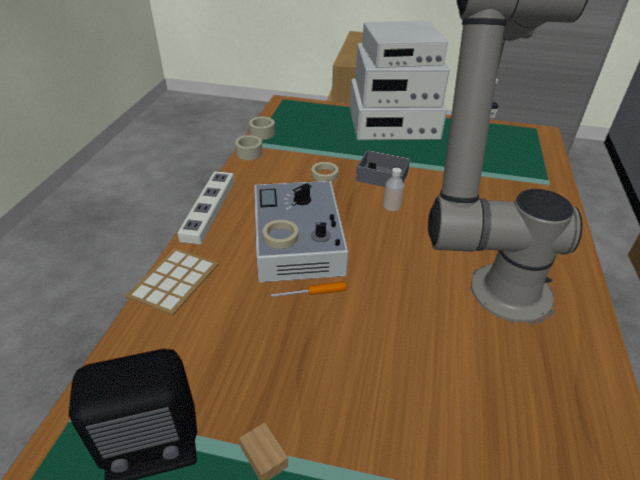

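View pics/top0.png

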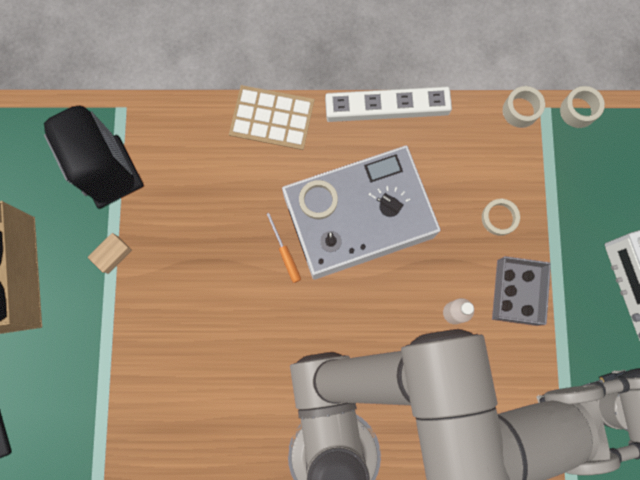

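The load box is centred near (362,211) in the top view. The knob is at (390,205) with the ticks above it, and the tape is at (318,199). I'll zoom in and measure the panel.

```bash
cat > h.py <<'E'
import numpy as np, cv2
from plant import sensors, capture, bot
def f(c): return 240/np.tan(np.radians(c["vfov"]/2))
def ray(c,u,v,z):
    V=np.array(c["view"]);R=V[:3,:3];t=V[:3,3];o=-R.T@t
    d=R.T@np.array([(u-c["cx"])/f(c),(v-c["cy"])/f(c),1]); return o+d*(z-o[2])/d[2]
def proj(c,p):
    V=np.array(c["view"]);q=V[:3,:3]@np.array(p)+V[:3,3]; return np.array([c["cx"]+f(c)*q[0]/q[2],c["cy"]+f(c)*q[1]/q[2]])
def crop(c,u0,v0,u1,v1,s,name):
    cv2.imwrite("pics/"+name,cv2.resize(c["frame"][v0:v1,u0:u1],None,fx=s,fy=s,interpolation=cv2.INTER_CUBIC))
E
python3 - <<'E'
from h import *
c=capture("top"); crop(c,270,135,450,285,4.4,"topz.png")
s=capture("side"); crop(s,245,170,355,285,5,"sidez.png")
E
```

```text
(no output)
```

View pics/topz.png

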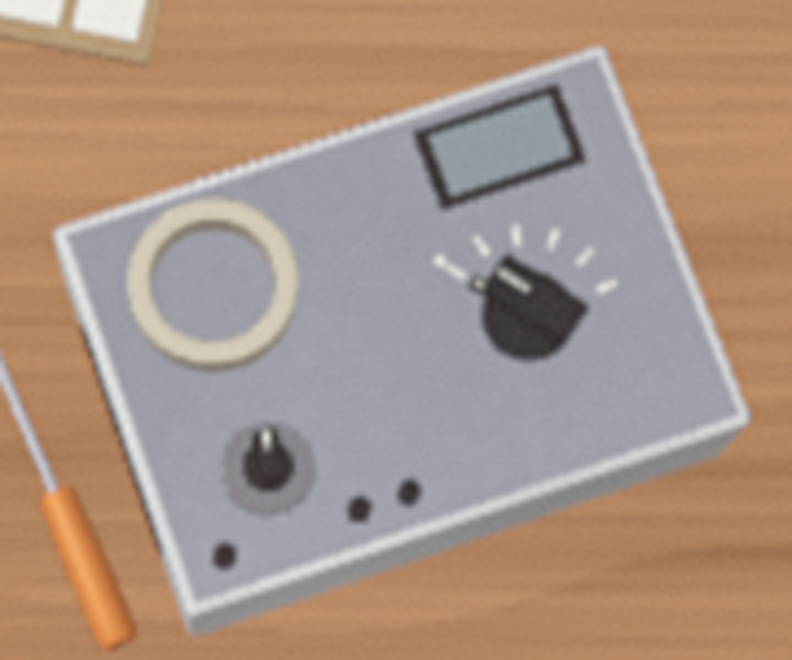

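View pics/sidez.png

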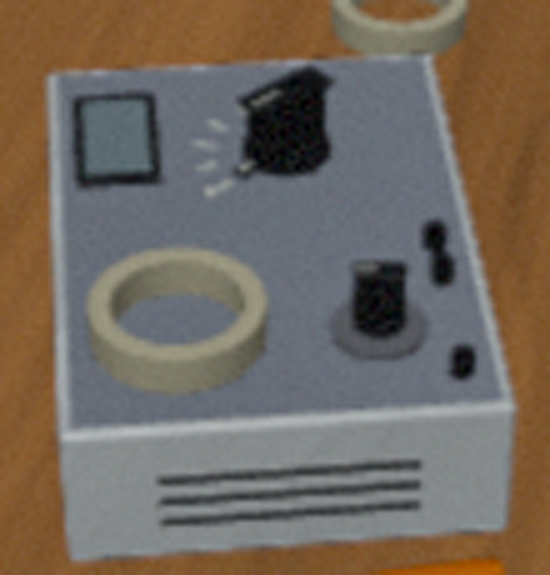

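Run:
```python
from h import *
from scipy.optimize import least_squares
L=np.array([[120,170],[120,-170],[-120,-170],[-120,170]])
def fit(P):
    g=lambda p:(np.c_[np.cos(p[2])*L[:,0]-np.sin(p[2])*L[:,1]+p[0],np.sin(p[2])*L[:,0]+np.cos(p[2])*L[:,1]+p[1]]-P).ravel()
    r=least_squares(g,[P[:,0].mean(),P[:,1].mean(),0.3]);return r.x,r.fun.round(1)
c=capture("top");s=capture("side")
T=np.array([(56,230),(603,47),(748,418),(191,612)])/4.4+[270,135]-.4
S=np.array([(65,436),(48,73),(432,57),(514,404)])/5+[245,170]-.4
for cc,Q in((c,T),(s,S)):
    P=np.array([ray(cc,u,v,100)[:2] for u,v in Q]); x,res=fit(P)
    print(P.round(1).tolist(),[np.linalg.norm(P[i]-P[i-1]).round(1) for i in range(4)]); print(x,res)
    R=np.array([[np.cos(x[2]),-np.sin(x[2])],[np.sin(x[2]),np.cos(x[2])]])
    k=R@[-20,-70]+x[:2]; print("knob",k,"grip yaw deg",np.degrees(x[2])+37)
    for a in range(6):
        pass
# independent: ticks & bar line in top view, lip top z=146
t=[(449,267),(482,245),(516,235),(553,239),(585,257),(607,287)]
P=np.array([ray(c,u/4.4+270-.4,v/4.4+135-.4,100)[:2] for u,v in t]); print(P.round(1).tolist())
g=lambda p:np.hypot(*(P-p[:2]).T)-p[2]
r=least_squares(g,[*k,49]);print(r.x,r.fun.round(1)); r=least_squares(lambda p:np.hypot(*(P-p).T)-49,k);print(r.x)
print(np.degrees(np.arctan2(*(P-k).T[::-1])))
w=[(498,268),(528,290)]
P=np.array([ray(c,u/4.4+270-.4,v/4.4+135-.4,146)[:2] for u,v in w]);print(P,np.degrees(np.arctan2(*(P[0]-P[1])[::-1])))
```

```text
[[669.4, 130.7], [780.7, -187.0], [559.2, -264.0], [447.2, 52.2]] [np.float64(235.7), np.float64(336.6), np.float64(234.6), np.float64(335.5)]
[ 6.14124861e+02 -6.70002049e+01  3.38121149e-01] [ 1.5  2.4  3.  -0.6 -1.9 -3.2 -2.6  1.3]
knob [ 618.47733384 -139.67107929] grip yaw deg 56.372914805272366
[[666.2, 133.6], [779.9, -181.7], [553.8, -257.3], [445.4, 54.1]] [np.float64(234.6), np.float64(335.2), np.float64(238.4), np.float64(329.8)]
[ 6.11332692e+02 -6.28086272e+01  3.38462947e-01] [ 1.9  3.7  1.  -1.6  0.8 -5.7 -3.7  3.6]
knob [ 615.71000401 -135.47800963] grip yaw deg 56.39249839396757
[[647.7, -95.3], [660.9, -114.5], [666.9, -134.1], [664.5, -155.4], [653.8, -173.5], [636.0, -185.8]]
[ 613.17926271 -137.43639706   53.90489897] [ 0.6 -1.  -0.1  0.5  0.5 -0.5]
[ 619.10609957 -138.20739978]
[ 51.44468986  24.96057886   1.51414772 -22.17864376 -44.96796081
 -68.00745725]
[[ 633.73889135 -118.11020667]
 [ 621.13736902 -134.52958091]] 52.49452416246634
```

Both views measure the box about 1.5% too small, which suggests lens distortion. I'll fit one radial term per camera together with the box pose.

```bash
cat >> h.py <<'E'
def und(c,u,v,k):
    # distorted -> ideal pixel, r_d = r(1+k r^2)
    K=np.array([[f(c),0,c["cx"]],[0,f(c),c["cy"]],[0,0,1]]);
    return cv2.undistortPoints(np.array([[[u,v]]],float),K,np.array([k,0,0,0,0.]),P=K)[0,0]
def rayk(c,u,v,z,k): return ray(c,*und(c,u,v,k),z)
E
python3 - <<'E'
from h import *
from scipy.optimize import least_squares
L=np.array([[120,170],[120,-170],[-120,-170],[-120,170]])
c=capture("top");s=capture("side")
T=np.array([(56,230),(603,47),(748,418),(191,612)])/4.4+[270,135]-.4
S=np.array([(65,436),(48,73),(432,57),(514,404)])/5+[245,170]-.4
tk=np.array([(449,267),(482,245),(516,235),(553,239),(585,257),(607,287)])/4.4+[270,135]-.4
def R(a): return np.array([[np.cos(a),-np.sin(a)],[np.sin(a),np.cos(a)]])
def g(p,full=False):
    out=[];B=L@R(p[2]).T+p[:2]
    for cc,Q,k,o in((c,T,p[3],p[5:7]),(s,S,p[4],p[7:9])):
        P=np.array([rayk(cc,u,v,100,k)[:2] for u,v in Q]); out.append((P+o-B).ravel())
    kn=R(p[2])@[-20,-70]+p[:2]
    P=np.array([rayk(c,u,v,100,p[3])[:2] for u,v in tk])+p[5:7]
    ang=p[2]+np.radians(37-25*np.arange(6))
    out.append((P-kn-49*np.c_[np.cos(ang),np.sin(ang)]).ravel())
    out.append(p[5:]/1.5)
    return np.concatenate(out)
r=least_squares(g,[614,-66,.338,0,0,0,0,0,0]);print(r.x.round(4));print(r.fun.round(1))
print("knob",R(r.x[2])@[-20,-70]+r.x[:2],np.degrees(r.x[2])+37)
E
```

```text
[ 6.143342e+02 -6.627940e+01  3.383000e-01 -1.901000e-01 -4.529000e-01
 -1.095300e+00  1.603200e+00  1.095300e+00 -1.603200e+00]
[-2.  -1.2 -0.3 -1.6  1.3  1.2  1.4 -0.4 -2.5 -1.2  2.5 -1.1 -2.2  4.7
  1.8 -1.7  1.6  3.9  0.2 -0.2 -0.5 -0.1 -0.4 -0.5 -0.2 -0.7 -0.5 -1.2
 -0.7  1.1  0.7 -1.1]
knob [ 618.6974235  -138.94957799] 56.3814228214808
```

Fitted knob axis is about (618.7,-138.9) and the grip yaw is 56.4°. Next I'll work out the move in tool axes.

```bash
cat >> h.py <<'E'
from scipy.spatial.transform import Rotation as Ro
def state():
    o=sensors.get_obs(); return o,Ro.from_euler('xyz',o["tcp_rot"]).as_matrix()
def goal(p,bar=56.4):
    o,M=state(); y=np.degrees(np.arctan2(M[1,1],M[0,1]))
    print("t",o["time"],"pos",o["tool_pos"].round(1),"yaw_y",y.round(2),"tilt",M[2].round(3),"q",o["joint_positions"].round(2),"F",o["contact_force"].round(1),"M",o["moment"].round(2),"w",round(float(o["grip_width"]),1))
    for t in(bar+90,bar-90):
        # spin + about tool x (down) = clockwise from above
        print("spin",np.radians((y-t+180)%360-180).round(3))
    print("d cm",(M.T@(np.array(p)-o["tool_pos"])/10).round(2))
E
python3 -c "
from h import *
goal([618.7,-138.9,200])"
```

```text
t 0.4 pos [ 156.1 -501.2  226.7] yaw_y -72.71 tilt [-1. -0.  0.] q [-1.42  0.34  1.52 -0.    1.28 -0.15] F [0.3 1.  0.2] M [-0.   -0.04 -0.01] w 91.7
spin 2.459
spin -0.683
d cm [  2.67 -20.84 -54.94]
```

```bash
python3 -m crank '[{"dy":-1,"dz":-2.7,"spin":-0.03},{"dy":-2.2,"dz":-5.8,"spin":-0.07},{"dy":-3.4,"dz":-9,"spin":-0.11},{"dy":-4.6,"dz":-12.1,"spin":-0.15},{"dy":-5.8,"dz":-15.3,"spin":-0.19},{"dy":-7,"dz":-18.4,"spin":-0.23},{"dy":-8.2,"dz":-21.6,"spin":-0.27},{"dy":-9.4,"dz":-24.7,"spin":-0.31},{"dy":-10.6,"dz":-27.9,"spin":-0.35},{"dy":-11.8,"dz":-31,"spin":-0.39},{"dy":-13,"dz":-34.2,"spin":-0.43},{"dy":-14.2,"dz":-37.4,"spin":-0.47},{"dy":-15.4,"dz":-40.5,"spin":-0.5},{"dy":-16.6,"dz":-43.7,"spin":-0.54},{"dy":-17.8,"dz":-46.8,"spin":-0.58},{"dy":-19,"dz":-50,"spin":-0.62},{"dy":-20,"dz":-52.7,"spin":-0.65},{"dx":1,"dy":-20.6,"dz":-54.3,"spin":-0.675},{"dx":2,"dy":-20.84,"dz":-54.94,"spin":-0.683},{"dx":2.67,"dy":-20.84,"dz":-54.94,"spin":-0.683}]' 100
python3 - <<'E'
from h import *
goal([618.7,-138.9,109])
c=capture("top"); crop(c,290,120,490,270,4,"topa.png")
s=capture("side"); crop(s,215,110,415,260,4,"sidea.png")
E
```

```text
t 0.4 pos [ 156.1 -501.2  226.7] yaw_y -72.71 tilt [-1. -0.  0.] q [-1.42  0.34  1.52 -0.    1.28 -0.15] F [0.3 1.  0.2] M [-0.   -0.04 -0.01] w 91.7
spin 2.459
spin -0.683
d cm [ 11.77 -20.84 -54.94]invalid input at $[0]: expected keys dx, dy, dz, spin
```

View pics/topa.png

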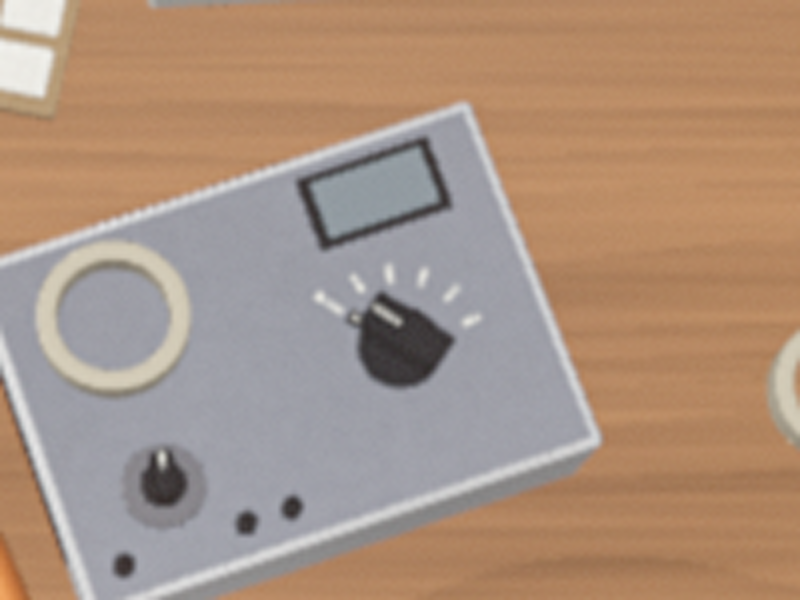

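View pics/sidea.png

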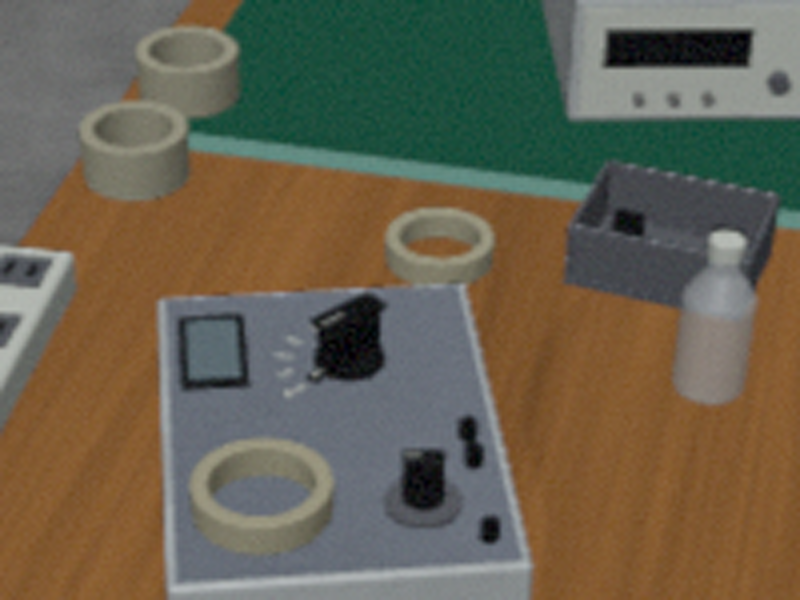

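The call was refused and nothing moved: each row needs all four keys. The pictures show the same scene from closer, with the knob at (400,345) in the crop. I'll retype the rows.

```bash
python3 -m crank '[{"dx":0,"dy":-1,"dz":-2.7,"spin":-0.03},{"dx":0,"dy":-2.2,"dz":-5.8,"spin":-0.07},{"dx":0,"dy":-3.4,"dz":-9,"spin":-0.11},{"dx":0,"dy":-4.6,"dz":-12.1,"spin":-0.15},{"dx":0,"dy":-5.8,"dz":-15.3,"spin":-0.19},{"dx":0,"dy":-7,"dz":-18.4,"spin":-0.23},{"dx":0,"dy":-8.2,"dz":-21.6,"spin":-0.27},{"dx":0,"dy":-9.4,"dz":-24.7,"spin":-0.31},{"dx":0,"dy":-10.6,"dz":-27.9,"spin":-0.35},{"dx":0,"dy":-11.8,"dz":-31,"spin":-0.39},{"dx":0,"dy":-13,"dz":-34.2,"spin":-0.43},{"dx":0,"dy":-14.2,"dz":-37.4,"spin":-0.47},{"dx":0,"dy":-15.4,"dz":-40.5,"spin":-0.5},{"dx":0,"dy":-16.6,"dz":-43.7,"spin":-0.54},{"dx":0,"dy":-17.8,"dz":-46.8,"spin":-0.58},{"dx":0,"dy":-19,"dz":-50,"spin":-0.62},{"dx":0,"dy":-20,"dz":-52.7,"spin":-0.65},{"dx":1,"dy":-20.6,"dz":-54.3,"spin":-0.675},{"dx":2,"dy":-20.84,"dz":-54.94,"spin":-0.683},{"dx":2.67,"dy":-20.84,"dz":-54.94,"spin":-0.683}]' 100
python3 - <<'E'
from h import *
goal([618.7,-138.9,109])
c=capture("top"); crop(c,290,120,490,270,4,"topb.png")
s=capture("side"); crop(s,215,110,415,260,4,"sideb.png")
E
```

```text
time: 2.17
tool_pos: [618.9, -137.8, 198.1]
tcp_rot: [-1.308, 1.569, 2.82]
contact_force: [-0.9, 0.2, -0.8]
grip_width: 91.7
t 2.1667 pos [ 618.9 -137.8  198.1] yaw_y -33.47 tilt [-1.    -0.002  0.   ] q [-0.34  0.57  1.24 -0.    1.34  0.24] F [-0.9  0.2 -0.8] M [-0.01 -0.04  0.  ] w 91.7
spin -3.139
spin 0.002
d cm [8.91 0.06 0.1 ]
```

View pics/topb.png

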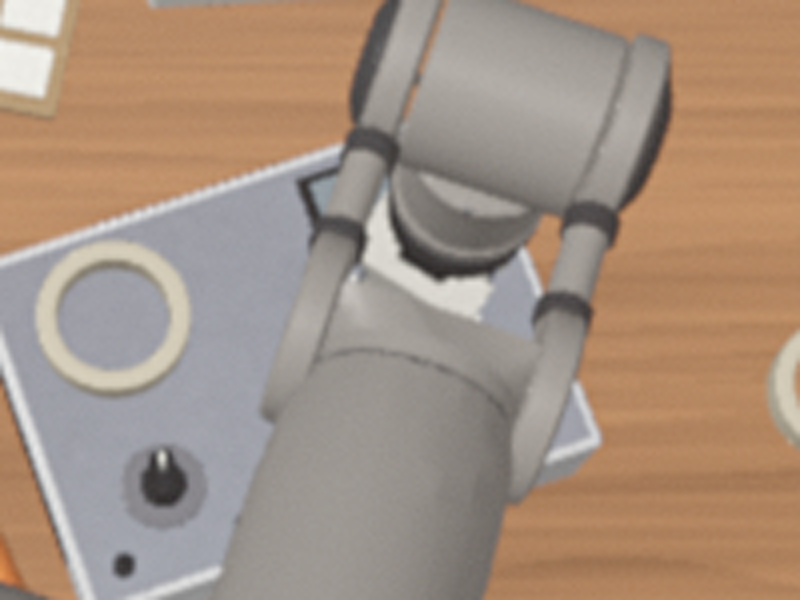

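View pics/sideb.png

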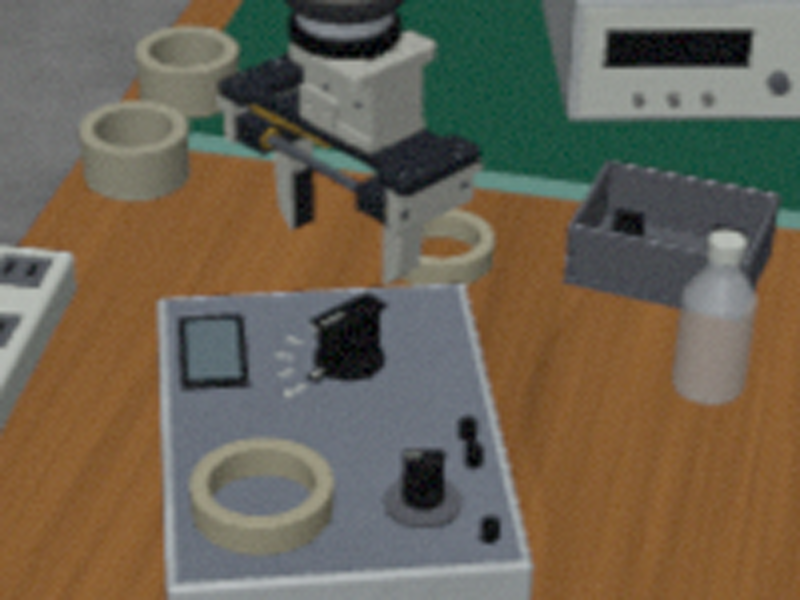

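The top view is now blocked by the arm. The side view shows the fingertips at about (298,224) and (401,278) in the crop, on either side of the knob. I'll compare that with the predicted projection.

Run:
```python
from h import *
s=capture("side");o,M=state()
crop(s,275,150,345,220,8,"sidec.png")
def d(p):
    q=proj(s,p); x=(q-[s["cx"],s["cy"]])/f(s); return q, (q-[s["cx"],s["cy"]])*(1-.45*(x@x))+[s["cx"],s["cy"]]
for n,p in (("tcp",o["tool_pos"]),("f+",o["tool_pos"]+M[:,1]*46),("f-",o["tool_pos"]-M[:,1]*46),("lip top",[618.7,-138.9,146]),("nose lip",[618.7+28*np.cos(.984),-138.9+28*np.sin(.984),146]),("tail lip",[618.7-28*np.cos(.984),-138.9-28*np.sin(.984),146])):
    print(n,[((q-[275,150]+.4)*8).round(0) for q in d(p)])
```

```text
tcp [array([218., 170.]), array([220., 177.])]
f+ [array([132., 119.]), array([136., 128.])]
f- [array([306., 223.]), array([307., 227.])]
lip top [array([215., 296.]), array([216., 299.])]
nose lip [array([157., 325.]), array([159., 328.])]
tail lip [array([271., 267.]), array([272., 271.])]
```

View pics/sidec.png

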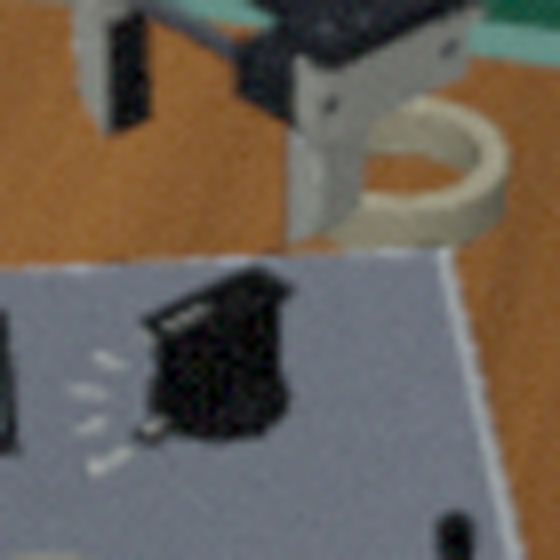

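The fingertips land within 0.5 px of the prediction, and the lip centre is at about (216,302) against a predicted (216,299), so the estimate holds. Descending now.

```bash
python3 -m crank '[{"dx":2,"dy":0,"dz":0,"spin":0},{"dx":4,"dy":0,"dz":0,"spin":0},{"dx":6,"dy":0,"dz":0,"spin":0},{"dx":7.5,"dy":0,"dz":0,"spin":0},{"dx":8.4,"dy":0,"dz":0,"spin":0},{"dx":8.8,"dy":0,"dz":0,"spin":0},{"dx":8.8,"dy":0,"dz":0,"spin":0},{"dx":8.8,"dy":0,"dz":0,"spin":0}]'
python3 - <<'E'
from h import *
goal([618.7,-138.9,109])
s=capture("side"); crop(s,260,135,360,210,8,"sided.png")
E
```

```text
time: 2.98
tool_pos: [619.0, -139.6, 113.1]
tcp_rot: [1.714, 1.569, -0.444]
contact_force: [0.5, -0.4, 0.2]
grip_width: 92.0
t 2.9833 pos [ 619.  -139.6  113.1] yaw_y -33.61 tilt [-1.     0.002 -0.   ] q [-0.34  0.64  1.35 -0.    1.15  0.24] F [ 0.5 -0.4  0.2] M [-0.03 -0.05  0.01] w 92.0
spin 3.141
spin -0.0
d cm [ 0.41 -0.07 -0.04]
```

View pics/sided.png

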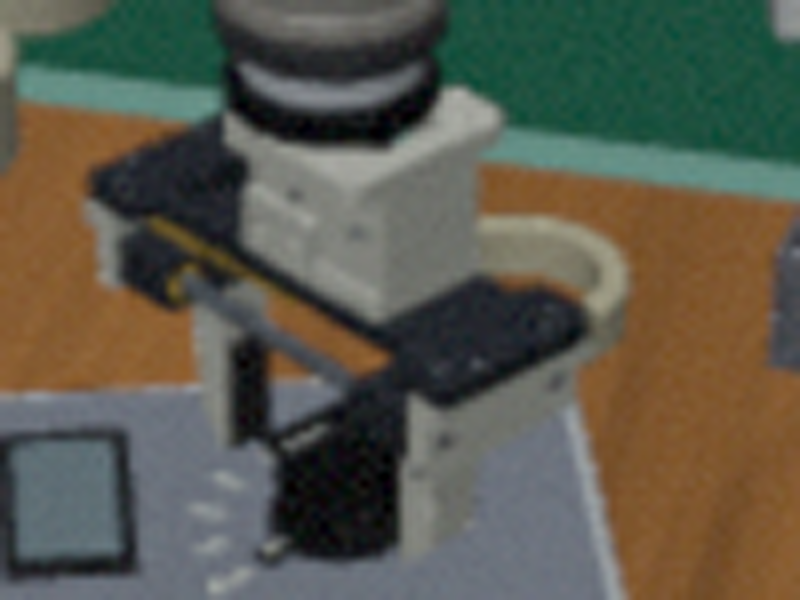

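The fingers straddle the bar; its lip is at about (320,430) in the crop. Down the last 4 mm, then close.

```bash
python3 -m crank '[{"dx":0.2,"dy":-0.04,"dz":0,"spin":0},{"dx":0.4,"dy":-0.04,"dz":0,"spin":0},{"dx":0.4,"dy":-0.04,"dz":0,"spin":0}]' && python3 -m crank '[{"dx":0,"dy":0,"dz":0,"spin":0},{"dx":0,"dy":0,"dz":0,"spin":0},{"dx":0,"dy":0,"dz":0,"spin":0},{"dx":0,"dy":0,"dz":0,"spin":0},{"dx":0,"dy":0,"dz":0,"spin":0},{"dx":0,"dy":0,"dz":0,"spin":0},{"dx":0,"dy":0,"dz":0,"spin":0},{"dx":0,"dy":0,"dz":0,"spin":0}]' 0
python3 - <<'E'
from h import *
goal([618.7,-138.9,109])
E
```

```text
time: 3.28
tool_pos: [618.3, -138.7, 108.1]
tcp_rot: [1.236, 1.571, -0.921]
contact_force: [-0.5, 0.1, -0.9]
grip_width: 91.7
time: 3.95
tool_pos: [618.4, -138.8, 108.0]
tcp_rot: [0.571, 1.571, -1.586]
contact_force: [-1.0, -1.2, 0.7]
grip_width: 43.0
t 3.95 pos [ 618.4 -138.8  108. ] yaw_y -33.58 tilt [-1.  0.  0.] q [-0.34  0.64  1.36 -0.    1.14  0.24] F [-1.  -1.2  0.7] M [-0.05 -0.02 -0.  ] w 43.0
spin -3.141
spin 0.0
d cm [-0.1   0.03 -0.01]
```

```bash
python3 -m crank '[{"dx":-0.1,"dy":0,"dz":0,"spin":0},{"dx":-0.1,"dy":0,"dz":0,"spin":0},{"dx":-0.1,"dy":0,"dz":0,"spin":0},{"dx":-0.1,"dy":0,"dz":0,"spin":0},{"dx":-0.1,"dy":0,"dz":0,"spin":0},{"dx":-0.1,"dy":0,"dz":0,"spin":0},{"dx":-0.1,"dy":0,"dz":0,"spin":0},{"dx":-0.1,"dy":0,"dz":0,"spin":0}]'
python3 - <<'E'
from h import *
goal([618.7,-138.9,109])
s=capture("side"); crop(s,260,135,360,210,8,"sidee.png")
E
```

```text
time: 4.62
tool_pos: [618.2, -138.6, 109.1]
tcp_rot: [-1.431, 1.57, 2.695]
contact_force: [-2.4, 1.9, 3.1]
grip_width: 23.8
t 4.6167 pos [ 618.2 -138.6  109.1] yaw_y -33.57 tilt [-1. -0.  0.] q [-0.34  0.64  1.36  0.    1.14  0.24] F [-2.4  1.9  3.1] M [0.22 0.28 0.07] w 23.8
spin -3.141
spin 0.0
d cm [ 0.01  0.06 -0.  ]
```

View pics/sidee.png

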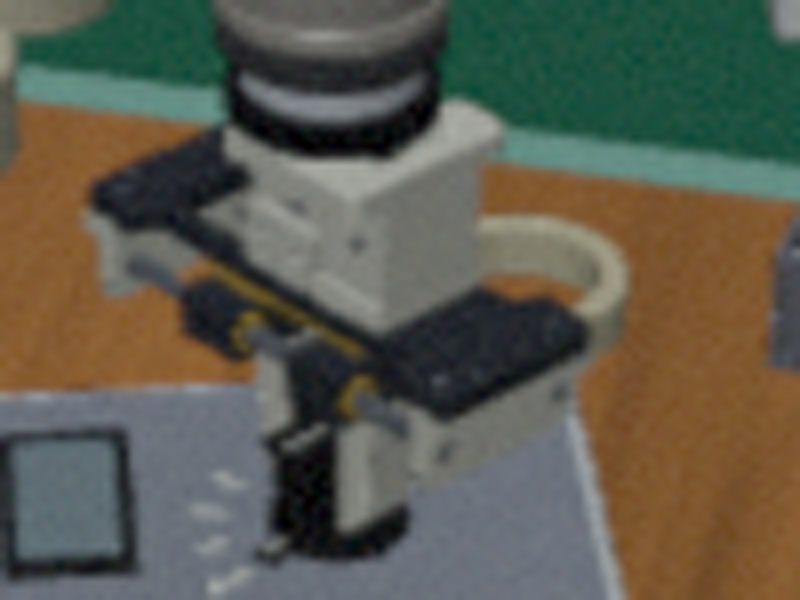

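The width reads 23.8 mm, which is the lip (24) rather than the bar (16). I'll check that it has stopped, then open a little and go lower.

```bash
python3 -m crank '[{"dx":0,"dy":0,"dz":0,"spin":0},{"dx":0,"dy":0,"dz":0,"spin":0}]'; python3 -m crank '[{"dx":0,"dy":-0.03,"dz":0,"spin":0},{"dx":0,"dy":-0.03,"dz":0,"spin":0},{"dx":0.1,"dy":-0.03,"dz":0,"spin":0},{"dx":0.2,"dy":-0.03,"dz":0,"spin":0},{"dx":0.23,"dy":-0.03,"dz":0,"spin":0},{"dx":0.23,"dy":-0.03,"dz":0,"spin":0}]' 38 && python3 -m crank '[{"dx":0,"dy":0,"dz":0,"spin":0},{"dx":0,"dy":0,"dz":0,"spin":0},{"dx":0,"dy":0,"dz":0,"spin":0},{"dx":0,"dy":0,"dz":0,"spin":0},{"dx":0,"dy":0,"dz":0,"spin":0},{"dx":0,"dy":0,"dz":0,"spin":0}]' 0
python3 - <<'E'
from h import *
goal([618.7,-138.9,109])
E
```

```text
time: 4.83
tool_pos: [618.3, -138.6, 109.1]
tcp_rot: [-1.522, 1.571, 2.604]
contact_force: [-2.4, 1.5, 3.6]
grip_width: 23.6
time: 5.33
tool_pos: [618.1, -138.7, 106.5]
tcp_rot: [-0.39, 1.571, -2.547]
contact_force: [0.9, -0.6, -0.1]
grip_width: 34.9
time: 5.83
tool_pos: [618.1, -138.6, 106.7]
tcp_rot: [-0.102, 1.571, -2.259]
contact_force: [-0.4, 0.3, 0.1]
grip_width: 23.5
t 5.8333 pos [ 618.1 -138.6  106.7] yaw_y -33.57 tilt [-1. -0.  0.] q [-0.34  0.65  1.36 -0.    1.13  0.24] F [-0.4  0.3  0.1] M [-0.    0.   -0.04] w 23.5
spin -3.141
spin 0.0
d cm [-0.23  0.07 -0.01]
```

It still reads 23.5 mm, so the pads are long enough to meet the lip's flat sides at any height reachable from above. This is a parallel flat-to-flat grip, and 30 N should hold against the 10 N spring. I'll lift in stages and watch the force for slip.

```bash
python3 -m crank '[{"dx":-0.1,"dy":0,"dz":0,"spin":0},{"dx":-0.2,"dy":0,"dz":0,"spin":0},{"dx":-0.3,"dy":0,"dz":0,"spin":0},{"dx":-0.4,"dy":0,"dz":0,"spin":0},{"dx":-0.5,"dy":0,"dz":0,"spin":0},{"dx":-0.6,"dy":0,"dz":0,"spin":0},{"dx":-0.6,"dy":0,"dz":0,"spin":0}]'
python3 - <<'E'
from h import *
goal([618.7,-138.9,109])
s=capture("side"); crop(s,260,135,360,210,8,"sidef.png")
E
```

```text
time: 6.42
tool_pos: [617.9, -138.6, 113.0]
tcp_rot: [-1.014, 1.57, 3.112]
contact_force: [1.7, -0.6, -7.4]
grip_width: 23.6
t 6.4167 pos [ 617.9 -138.6  113. ] yaw_y -33.58 tilt [-1. -0.  0.] q [-0.34  0.64  1.36 -0.    1.15  0.24] F [ 1.7 -0.6 -7.4] M [-0.09 -0.33 -0.02] w 23.6
spin -3.141
spin 0.0
d cm [ 0.4   0.08 -0.01]
```

View pics/sidef.png

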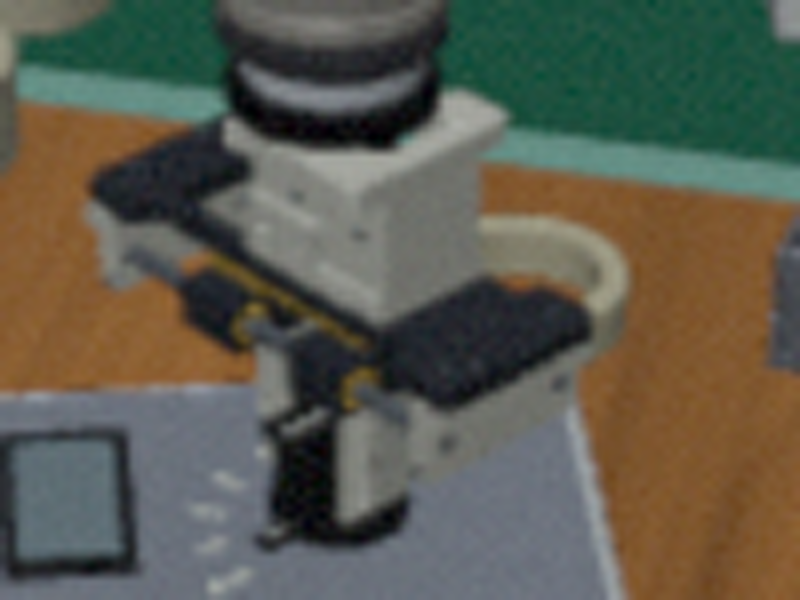

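The lip nose rose from about (268,442) to (268,425) and the skirt nose from 555 to 538. The force is -7.4 N, as the spring predicts at 6 mm, so there is no slip. Continuing to the stop.

```bash
python3 -m crank '[{"dx":-0.1,"dy":0,"dz":0,"spin":0},{"dx":-0.2,"dy":0,"dz":0,"spin":0},{"dx":-0.3,"dy":0,"dz":0,"spin":0},{"dx":-0.4,"dy":0,"dz":0,"spin":0},{"dx":-0.5,"dy":0,"dz":0,"spin":0},{"dx":-0.6,"dy":0,"dz":0,"spin":0},{"dx":-0.7,"dy":0,"dz":0,"spin":0},{"dx":-0.8,"dy":0,"dz":0,"spin":0},{"dx":-0.85,"dy":0,"dz":0,"spin":0},{"dx":-0.85,"dy":0,"dz":0,"spin":0}]'
python3 - <<'E'
from h import *
goal([618.7,-138.9,123])
E
python3 -m crank '[{"dx":-0.05,"dy":0,"dz":0,"spin":0},{"dx":-0.1,"dy":0,"dz":0,"spin":0},{"dx":-0.1,"dy":0,"dz":0,"spin":0}]';python3 -m crank '[{"dx":-0.03,"dy":0,"dz":0,"spin":0},{"dx":-0.05,"dy":0,"dz":0,"spin":0},{"dx":-0.05,"dy":0,"dz":0,"spin":0}]'
```

```text
time: 7.3
tool_pos: [618.0, -138.6, 121.2]
tcp_rot: [-1.101, 1.571, 3.025]
contact_force: [0.7, 0.2, -10.4]
grip_width: 23.4
t 7.3 pos [ 618.  -138.6  121.2] yaw_y -33.58 tilt [-1. -0.  0.] q [-0.34  0.63  1.35 -0.    1.17  0.24] F [  0.7   0.2 -10.4] M [-0.07 -0.22 -0.01] w 23.4
spin -3.141
spin 0.0
d cm [-0.18  0.08 -0.01]
time: 7.55
tool_pos: [618.0, -138.6, 122.2]
tcp_rot: [-0.871, 1.571, -3.027]
contact_force: [1.1, -0.9, -9.2]
grip_width: 23.7
time: 7.8
tool_pos: [618.0, -138.6, 122.7]
tcp_rot: [-0.895, 1.571, -3.052]
contact_force: [1.4, -0.2, -9.1]
grip_width: 23.2
```

```bash
python3 -m crank '[{"dx":-0.03,"dy":0,"dz":0,"spin":0},{"dx":-0.05,"dy":0,"dz":0,"spin":0},{"dx":-0.05,"dy":0,"dz":0,"spin":0}]';python3 -m crank '[{"dx":-0.02,"dy":0,"dz":0,"spin":0},{"dx":-0.04,"dy":0,"dz":0,"spin":0},{"dx":-0.04,"dy":0,"dz":0,"spin":0}]'
```

```text
time: 8.05
tool_pos: [618.0, -138.6, 122.8]
tcp_rot: [-1.152, 1.57, 2.974]
contact_force: [1.7, 0.3, -12.8]
grip_width: 23.4
time: 8.3
tool_pos: [617.9, -138.6, 122.9]
tcp_rot: [-1.233, 1.57, 2.894]
contact_force: [2.8, -1.4, -16.9]
grip_width: 23.5
```

The force rose from 9 to 17 N while the position stalled at 122.9, so the knob is at the stop. I'll ease off 0.4 mm and turn the first click.

```bash
python3 -m crank '[{"dx":0.03,"dy":0,"dz":0,"spin":0.05},{"dx":0.03,"dy":0,"dz":0,"spin":0.1},{"dx":0.03,"dy":0,"dz":0,"spin":0.15},{"dx":0.03,"dy":0,"dz":0,"spin":0.2},{"dx":0.03,"dy":0,"dz":0,"spin":0.25},{"dx":0.03,"dy":0,"dz":0,"spin":0.3},{"dx":0.03,"dy":0,"dz":0,"spin":0.35},{"dx":0.03,"dy":0,"dz":0,"spin":0.4},{"dx":0.03,"dy":0,"dz":0,"spin":0.436},{"dx":0.03,"dy":0,"dz":0,"spin":0.436},{"dx":0.03,"dy":0,"dz":0,"spin":0.436}]'
python3 - <<'E'
from h import *
goal([618.7,-138.9,123],56.4-25)
s=capture("side"); crop(s,260,135,360,210,8,"sideg.png")
E
```

```text
time: 9.22
tool_pos: [618.1, -138.8, 122.9]
tcp_rot: [-0.163, 1.57, -2.755]
contact_force: [3.0, -2.1, -17.9]
grip_width: 23.0
t 9.2167 pos [ 618.1 -138.8  122.9] yaw_y -58.5 tilt [-1. -0.  0.] q [-0.34  0.63  1.34 -0.    1.17  0.68] F [  3.   -2.1 -17.9] M [-0.32 -0.47 -0.02] w 23.0
spin -3.14
spin 0.002
d cm [-0.01  0.04 -0.05]
```

View pics/sideg.png

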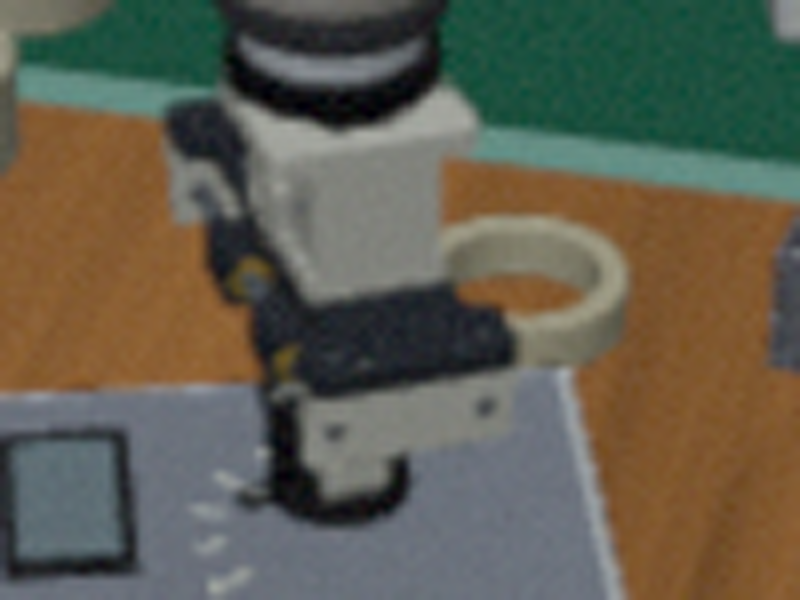

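The knob turned with the grip: its nose is now at (245,497) in the crop. The moment about z is near zero and it is still at the upper stop. Second click, then the third.

```bash
python3 -m crank '[{"dx":0,"dy":0,"dz":0,"spin":0.05},{"dx":0,"dy":0,"dz":0,"spin":0.1},{"dx":0,"dy":0,"dz":0,"spin":0.15},{"dx":0,"dy":0,"dz":0,"spin":0.2},{"dx":0,"dy":0,"dz":0,"spin":0.25},{"dx":0,"dy":0,"dz":0,"spin":0.3},{"dx":0,"dy":0,"dz":0,"spin":0.35},{"dx":0,"dy":0,"dz":0,"spin":0.4},{"dx":0,"dy":0,"dz":0,"spin":0.436},{"dx":0,"dy":0,"dz":0,"spin":0.436},{"dx":0,"dy":0,"dz":0,"spin":0.436}]'
python3 - <<'E'
from h import *
goal([618.7,-138.9,123],56.4-50)
E
```

```text
time: 10.18
tool_pos: [618.1, -139.0, 123.0]
tcp_rot: [1.086, 1.57, -1.942]
contact_force: [3.3, -3.5, -19.1]
grip_width: 23.4
t 10.1833 pos [ 618.1 -139.   123. ] yaw_y -83.44 tilt [-1.  0.  0.] q [-0.34  0.63  1.34 -0.    1.17  1.11] F [  3.3  -3.5 -19.1] M [-0.52 -0.62 -0.02] w 23.4
spin -3.139
spin 0.003
d cm [-0.   -0.   -0.06]
```

```bash
python3 -m crank '[{"dx":0.02,"dy":0,"dz":0,"spin":0.05},{"dx":0.02,"dy":0,"dz":0,"spin":0.1},{"dx":0.02,"dy":0,"dz":0,"spin":0.15},{"dx":0.02,"dy":0,"dz":0,"spin":0.2},{"dx":0.02,"dy":0,"dz":0,"spin":0.25},{"dx":0.02,"dy":0,"dz":0,"spin":0.3},{"dx":0.02,"dy":0,"dz":0,"spin":0.35},{"dx":0.02,"dy":0,"dz":0,"spin":0.4},{"dx":0.02,"dy":0,"dz":0,"spin":0.436},{"dx":0.02,"dy":0,"dz":0,"spin":0.436},{"dx":0.02,"dy":0,"dz":0,"spin":0.436},{"dx":0.02,"dy":0,"dz":0,"spin":0.436}]'
python3 - <<'E'
from h import *
goal([618.7,-138.9,123],56.4-75)
s=capture("side"); crop(s,260,135,360,210,8,"sideh.png")
c=capture("top"); crop(c,290,120,490,270,4,"toph.png")
goal([618.7,-138.9,123],56.4-75)
E
```

```text
time: 11.18
tool_pos: [618.0, -139.2, 122.9]
tcp_rot: [1.722, 1.57, -1.741]
contact_force: [2.6, -4.3, -18.2]
grip_width: 23.4
t 11.1833 pos [ 618.  -139.2  122.9] yaw_y -108.43 tilt [-1.     0.001 -0.   ] q [-0.34  0.63  1.34 -0.    1.17  1.55] F [  2.6  -4.3 -18.2] M [-0.55 -0.45 -0.01] w 23.4
spin -3.139
spin 0.003
d cm [-0.01 -0.05 -0.05]
t 11.2833 pos [ 618.1 -139.2  123. ] yaw_y -108.43 tilt [-1.     0.001 -0.   ] q [-0.34  0.63  1.34 -0.    1.17  1.55] F [  2.9  -4.3 -18.9] M [-0.64 -0.43 -0.01] w 23.6
spin -3.139
spin 0.003
d cm [-0.   -0.05 -0.05]
```

View pics/sideh.png

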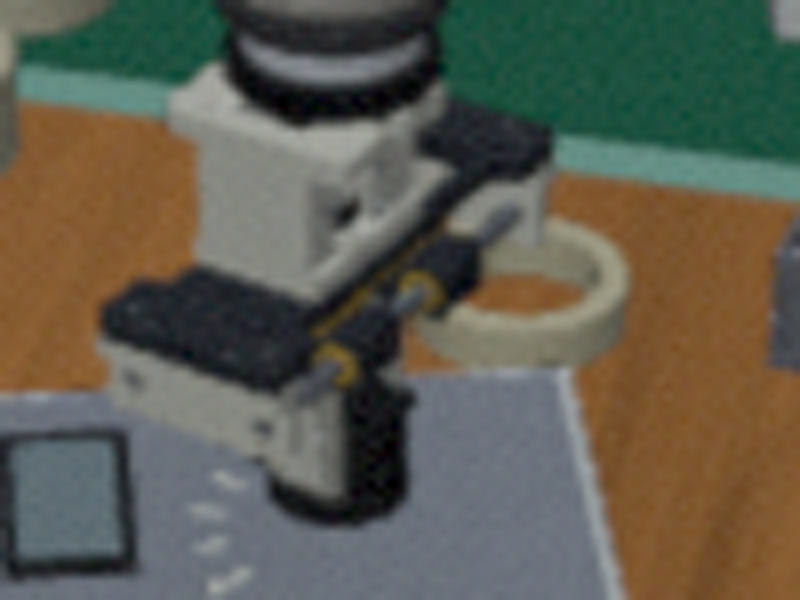

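View pics/toph.png

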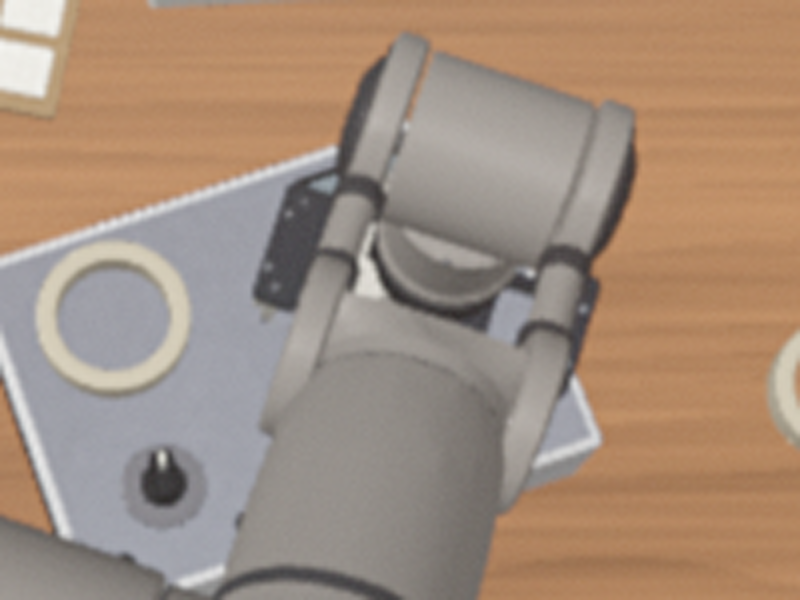

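The bar has turned with the gripper and lies along it, the skirt is still clear of the panel, and the dial and tape are unmoved. The measured turn is 74.85° with a moment about z of about 0, so it sits in the third detent. I'll hold briefly to check nothing creeps, then hand in.

```bash
python3 -m crank '[{"dx":0,"dy":0,"dz":0,"spin":0},{"dx":0,"dy":0,"dz":0,"spin":0},{"dx":0,"dy":0,"dz":0,"spin":0},{"dx":0,"dy":0,"dz":0,"spin":0},{"dx":0,"dy":0,"dz":0,"spin":0},{"dx":0,"dy":0,"dz":0,"spin":0},{"dx":0,"dy":0,"dz":0,"spin":0},{"dx":0,"dy":0,"dz":0,"spin":0},{"dx":0,"dy":0,"dz":0,"spin":0},{"dx":0,"dy":0,"dz":0,"spin":0}]'
python3 - <<'E'
from h import *
goal([618,-139.2,123],56.4-75)
s=capture("side"); crop(s,260,135,360,210,8,"sidei.png"); a=cv2.imread("pics/sideh.png"); print(cv2.absdiff(a,cv2.imread("pics/sidei.png")).mean())
E
```

```text
time: 12.12
tool_pos: [618.1, -139.2, 122.9]
tcp_rot: [1.767, 1.57, -1.697]
contact_force: [2.5, -4.0, -17.8]
grip_width: 23.6
t 12.1167 pos [ 618.1 -139.2  122.9] yaw_y -108.43 tilt [-1.     0.001 -0.   ] q [-0.34  0.63  1.34 -0.    1.17  1.55] F [  2.5  -4.  -17.8] M [-0.63 -0.45 -0.03] w 23.6
spin -3.139
spin 0.003
d cm [-0.01 -0.    0.01]
2.5030555555555556
```

```bash
python3 -c "
from plant import bot
print(bot.close_job())"
```

```text
the job is handed in; nothing more can be done
None
```

I pulled the selector knob straight up to its upper stop and turned it clockwise three clicks. I then handed the job in at about 12 s, with the knob still gripped, pulled up and at rest at the third stop.

- **Turn:** the gripper turned 74.85° against the 75° wanted, and the moment about the knob axis was about 0, so the knob sits in the detent. The arm hides the pointer's white line and part of the knob from the top camera. The angle therefore comes from the gripper and from the side view, where the bar lies in line with the pads.
- **Pull:** the gripper rose about 16 mm and stopped there. The downward force is 18 N, more than the spring's 10 N, so the knob is held against the stop. Position and force did not change over the last second before I handed it in.
- **Rest of the bench:** the small dial and the tape roll on the load box looked unmoved in the last top view. I did not recheck the other loose items, but the arm went nowhere near them at low height.

**Grip differs from the instructions:** the opening reads 23.5 mm instead of 16 mm. The pads are closed on the flat sides of the lip (24 mm), not on the bar below it. Going lower did not change this, because the pads are too long to fit under the lip. I saw no slip.

**Camera disagreement:** before I fitted lens distortion, the two cameras put the knob about 5 mm apart. The fitted position agreed with the close-up side view.

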